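# Clear the mug off the sample box and hold its lid half open

## Task

A spotted mug has been left on the closed lid of the grey sample box: lift it off first and set it down upright on the bare table beside the box, gently and without dropping or tipping it, and let go of it. Then raise the lid of the box with the gripper and hold it open at 45 degrees (a few degrees either way are fine) so that someone can look at the jars inside; the lid falls shut by itself, so finish while still holding it steady there. Leave the other things on the table alone.

Things in the scene. Friction and masses are not known exactly. Their poses are not given: they have to be found in the camera images.
- mug: white mug with black spots, standing on the lid at the start, 0.19 to 0.36 kg. Origin on its underside, z up. Round hollow body, outside diameter 80 mm, height 91 mm, with its axis at x = 0, y = +17 mm in its own frame; the wall is about 4 to 6 mm thick and the mug is empty. The handle points along its own -y. (The table right of the seam in the table top lies about 3 mm lower than the rest.)
- mug_handle (a point): point in the upper part of the mug's handle, 43 mm from the mug's origin along -y and 60 mm from the axis of its body, 70 mm above the underside. The handle runs from y = -18 to -57 mm, from 16 to 81 mm above the underside, and is a strap 12 mm thick across (along the mug's x), so it can be pinched from above.
- sample_box: grey enamelled box with a flat hinged lid, fixed to the table, 207 (x) by 276 (y) by 123 mm tall to the top of the lid, without the lid's handle. Origin on its underside in the middle, z up; its front faces its own -x, the hinge is along the back (+x). The little latch at the front is already turned aside and does not hold the lid. Two jars with screw lids stand inside, not above the rim.
- lid_handle (a point): middle of the bar of the carrying handle on top of the lid, in the middle of the lid. The bar runs along the box's y; it is 8 mm thick across (x) and 10 mm high (144 to 154 mm above the table when shut, this point 149 mm); 60 mm of it are straight, with 20 mm free under it above the lid. It turns with the lid about lid_hinge and lies 104 mm from the hinge line.
- lid_hinge (a point): middle of the lid's hinge line, which runs along the box's y: 100 mm behind the box's origin (+x) and 121 mm above the table.
- sample_box_lid (a joint): angle of the lid, rad: 0 shut, grows as the front edge of the lid rises, 1.83 fully open; 45 degrees is 0.785. It falls shut when let go at 45 degrees; the hinge has a little friction.
- bare_spot (a point): a point on the bare table top to the right of the box; nothing stands within 10 cm of it in any start. The mug may be set down here, or elsewhere on the bare table beside the box.
- salt_shaker: salt shaker, 44 mm across, 90 mm tall, origin on its underside; bystander, to be left alone.
- tumbler: empty glass tumbler, 67 mm across, 95 mm tall, origin on its underside; bystander, to be left alone.
- kitchen_timer: red and white wind-up timer, 66 mm across, 57 mm tall, origin on its underside; bystander, to be left alone.

How it is judged (in metres and radians):
On the way, in this order (a step that is already met when the one before it is completed fails the run):
1. the mug is lifted clear of the lid, held by the gripper (contact force between the fingers and mug above 0.5 N and contact force between mug and sample_box below 0.1 N and height (world z) of mug above 0.135 m), for 0.1 s.
2. the mug stands upright on the table, clear of the box and let go (contact force between the fingers and mug below 0.1 N and contact force between mug and sample_box below 0.1 N and height (world z) of mug between -0.01 and 0.004 m and horizontal distance between mug and sample_box below 0.5 m and angle between mug's own z axis and vertical below 0.1 rad and linear speed of mug below 0.05 m/s), for 0.2 s.
At the end, for the whole second after the job is handed in: the lid is held by the fingers, still, at 45 degrees within 8 degrees; the mug stands upright and at rest on the bare table top (not on the notebook or a plate), within 0.5 m of the middle of the box, touching neither the box nor the robot (value of joint sample_box_lid between 0.645 and 0.925 rad and velocity of joint sample_box_lid between -0.1 and 0.1 rad/s and contact force between the fingers and sample_box above 0.5 N and contact force between mug and sample_box below 0.1 N and contact force between each of the arm, the fingers and mug below 0.1 N and height (world z) of mug between -0.01 and 0.004 m and horizontal distance between mug and sample_box below 0.5 m and angle between mug's own z axis and vertical below 0.1 rad and linear speed of mug below 0.03 m/s); the arm keeps its last pose, push and grip.
It fails at once if the mug is tipped over by more than about 35 degrees (angle between mug's own z axis and vertical above 0.6 rad).
It fails at once if the mug is dropped from more than 2 cm above the table (height (world z) of mug above 0.02 m and linear speed of mug above 0.3 m/s and contact force between the fingers and mug below 0.05 N and contact force between mug and sample_box below 0.05 N).
It fails at once if the lid is raised before the mug is down on the table (value of joint sample_box_lid above 0.15 rad and height (world z) of mug above 0.05 m).
It fails at once if the salt shaker, the tumbler or the timer is pushed more than 3 cm from its place (distance of any of salt_shaker, tumbler, kitchen_timer from where it was at the start of the episode above 0.03 m).
It also fails if it takes over 48 s, if anything falls off the work surface, if the arm or the gripper's body presses on something with over 40 N, if the wrist force passes 120 N, or if a joint passes its speed limit or range.

## Robot

A 6-joint arm with a two-finger parallel gripper is mounted at the origin on a cart in front of the work surface, level with it; the furniture and walls round the work are solid. World frame = base frame: x ahead of the robot, y to its left, z up, the work surface at z = 0. Lengths are in mm, angles in degrees, forces in N, time in s.
With the tool pointing down it reaches from about 325 to 925 mm from the base axis. Payload 3.1 kg.
Tool frame: the origin (TCP) lies at the very end of the fingers, on their centre line; the grasp point (between the pads) lies grasp_offset behind it (grasp_offset is the distance from the TCP to the grasp point, in mm); z points along the fingers, y is the line along which they close (so a half turn about z gives the same grasp; the last joint's range is limited). The gripper opens to 85 mm and grips with 20 to 120 N. Pads are 22 mm wide; open, the fingers measure 114 mm over their backs; the gripper's body (76 mm by 85 mm) begins 54 mm behind the grasp point. The pads swing forward as they close: fully open they stand 13 mm farther back than shut.
Start: joints at [68.4, 12.427, 92.441, -0, 75.132, -6.429], TCP at [163.553, 603.233, 231.3] pointing down, gripper open.
Joint ranges: [-157.48, 157.48], [-44.54, 120.13], [17.64, 146.25], [-64.5, 244.5], [7.68, 150.69], [-147.95, 147.95]. Speed limits (degrees/s): [159.86, 159.86, 180, 180, 180, 180].

## Interface

Orientations are given as [roll, pitch, yaw] about the fixed x, y, z axes, in that order (R = Rz(yaw) Ry(pitch) Rx(roll)).
In Python, from station import * gives the robot as it stands. Calls block until the motion is done:
- goto(position, orientation): joint-space move of the TCP to a pose.
- move_l(position, attitude=None, speed=150): straight line of the TCP; attitude=None keeps the orientation; speed is the mean speed in mm/s.
- move_j(angles): joint-space move.
- grip(opening, squeeze=None): finger opening in mm; squeeze is the grip in N (None keeps the last); returns when the fingers have stopped.
- wait(seconds).
- solve_ik(position, orientation): joint angles nearest the present ones, or None.
- get_obs(): the state.
- get_image(name): name is "side" or "top"; returns the picture (480x640x3 uint8, red, green, blue); there is no depth.
- get_calibration(name): a dict with "fx", "fy", "cx", "cy" (pixels), "R" (3x3) and "t" (3): a world point X has camera coordinates R X + t. Camera axes: x right, y down, z forward; pixel columns grow to the right and rows downward; lengths in mm; the calibration is good to about 2 mm. A picture is of the moment at which its call begins. get_calibration takes no time and is no camera call.
A pose or a line that the arm cannot do raises Unreachable and nothing moves.
- sign_off(): hands the job in; it is judged then, once.
Trained networks look in the newest picture that a camera, given by its name, has taken for a name from the list of things; names that differ only in an ending like _2 or _b are one class to them, and where a whole thing is asked for, a point or a joint stands for the part that bears it (a point fixed in the world has none). Each returns a list of dicts, best first, with "score" (0 to 1); they miss things now and then, are a little off and sometimes report something else, mostly with a low value. They report only what shows in the picture. A call takes as long as a camera call.
- spot_in(name, camera): "extent" ([centre column, centre row, width, height] in pixels, round what is visible of it).
- regions_of(name, camera): "region" (480x640 bool, what is visible of it) and "extent" ([centre column, centre row, width, height] in pixels, round what is visible of it).
The state is a dict: "t": time; "joint_pos": joint angles; "qvel": joint speeds; "effort": joint torques, N m; "tcp_pos": TCP position; "ee_rot": TCP orientation; "wrist_force": force on the tool from outside, world axes, zero at the start; "moment": the same for the moment, N m; "grip_width": finger opening in mm; "grip_force": force on a finger pad.
Only numpy, scipy, OpenCV 4.12 (cv2) and the standard library are available. Lean on these libraries where they do the work, as an engineer would, in place of code of your own. Each camera call takes 0.05 s, during which the arm holds its last target. There are 200 camera calls.

## Working session

There is one attempt and no reset: what is moved stays moved. The work goes in short steps, each a Python script; the robot and the scene stay as the last script left them, time stands still between calls to the robot, and variables do not carry over. Pictures are saved under pics/ and viewed, at most 10 in all, crops included, and the job is handed in when it is done.

```bash
mkdir -p pics; ls; python3 - <<'E'
from station import *
import cv2
o=get_obs();print(o)
for c in("side","top"):
    im=get_image(c);cv2.imwrite(f"pics/{c}0.png",im[:,:,::-1])
    k=get_calibration(c);print(c,k)
    for n in("mug","mug_handle","sample_box","lid_handle","salt_shaker","tumbler","kitchen_timer"):
        print(n,[(round(d["score"],2),[round(float(v)) for v in d["extent"]]) for d in spot_in(n,c)[:2]])
E
```

```text
pics
{'t': 0.0, 'joint_pos': array([ 6.84007719e+01,  1.24761730e+01,  9.25306750e+01,  1.03696873e-03,
        7.51298713e+01, -6.42781685e+00]), 'qvel': array([0.02825049, 0.02920552, 0.01287981, 0.00393405, 0.01748354,
       0.0119263 ]), 'effort': array([-5.51360718e-04, -3.96846235e+01, -3.03850043e+01, -9.46601108e-05,
        9.68888460e-03, -1.69109132e-06]), 'tcp_pos': array([163.22876429, 602.45899937, 229.95456171]), 'ee_rot': array([-1.79864252e+02, -1.63012016e-02,  1.64828302e+02]), 'wrist_force': array([ 0.42224489,  0.45005736, -0.33660102]), 'moment': array([ 0.02844571,  0.01142348, -0.01619569]), 'grip_force': 0.0, 'grip_width': 85.1839980700469}
side {'fx': 620.8802252183591, 'fy': 620.8802252183591, 'cx': 316.6721603522413, 'cy': 249.28393752618996, 'R': array([[ 0.99905575, -0.04216275, -0.01048428],
       [-0.02735161, -0.42286991, -0.90577753],
       [ 0.03375658,  0.905209  , -0.42362384]]), 't': array([-512.19241631,  153.04660746, 1653.19692033])}
mug [(0.81, [288, 228, 32, 39])]
mug_handle [(0.64, [287, 224, 38, 36])]
sample_box [(0.97, [332, 268, 107, 79])]
lid_handle [(0.93, [331, 246, 106, 36])]
salt_shaker [(0.77, [363, 384, 18, 43])]
tumbler []
kitchen_timer [(0.71, [328, 224, 15, 18])]
top {'fx': 580.8913196859703, 'fy': 580.8913196859703, 'cx': 315.74846878359205, 'cy': 244.01984418132167, 'R': array([[-2.61733395e-02, -9.99647404e-01, -4.47483702e-03],
       [-9.78814759e-01,  2.65366930e-02, -2.03020865e-01],
       [ 2.03068028e-01, -9.33697512e-04, -9.79164186e-01]]), 't': array([  44.65690152,  551.13658701, 1587.60027647])}
mug [(0.66, [285, 280, 40, 37])]
mug_handle [(0.74, [286, 279, 43, 37])]
sample_box [(0.62, [292, 245, 85, 112])]
lid_handle [(0.71, [291, 246, 87, 106])]
salt_shaker [(0.57, [470, 230, 16, 22])]
tumbler [(0.85, [417, 196, 27, 28])]
kitchen_timer [(0.59, [161, 248, 22, 23])]
```

```bash
python3 - <<'E'
import cv2
a=cv2.imread("pics/top0.png");cv2.imwrite("pics/top0c.png",cv2.resize(a[150:350,130:490],(792,440),interpolation=cv2.INTER_CUBIC))
a=cv2.imread("pics/side0.png");cv2.imwrite("pics/side0c.png",cv2.resize(a[190:320,230:400],(784,600),interpolation=cv2.INTER_CUBIC))
E
```

```text
(no output)
```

View pics/top0.png

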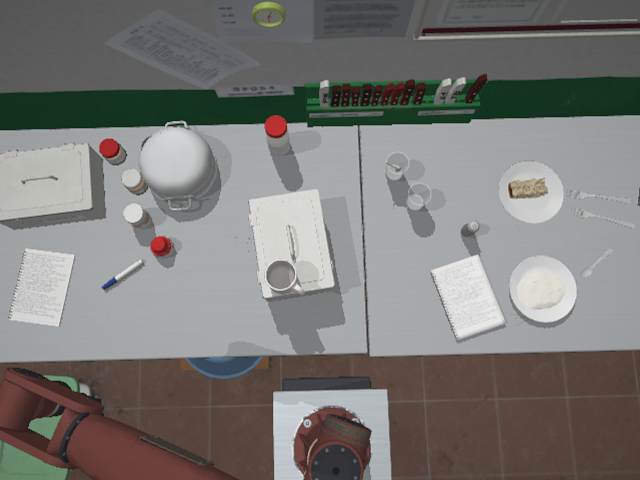

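View pics/side0.png

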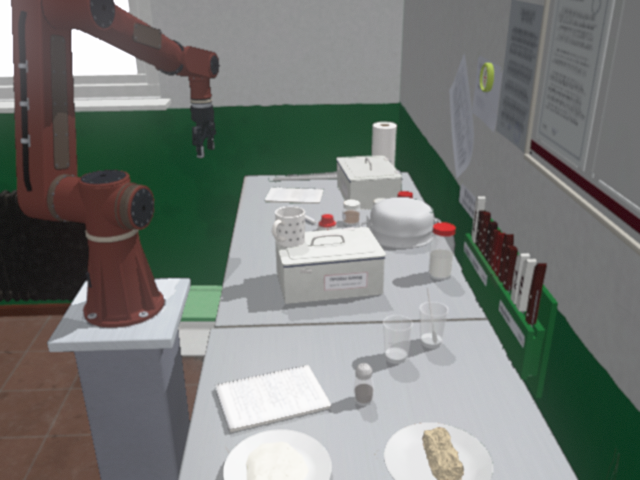

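View pics/top0c.png

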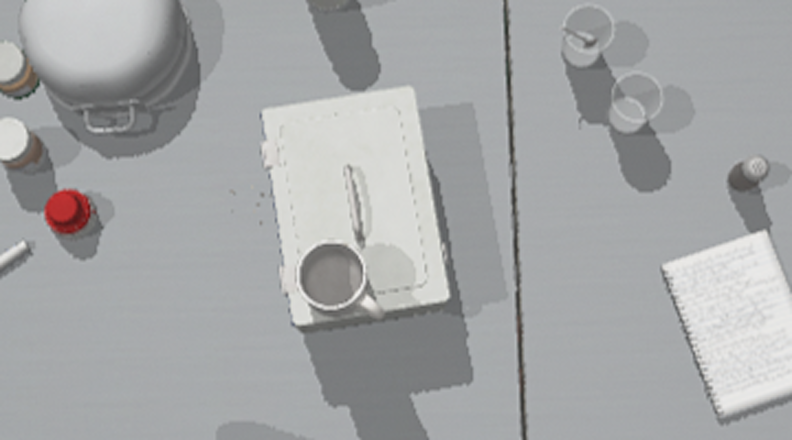

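View pics/side0c.png

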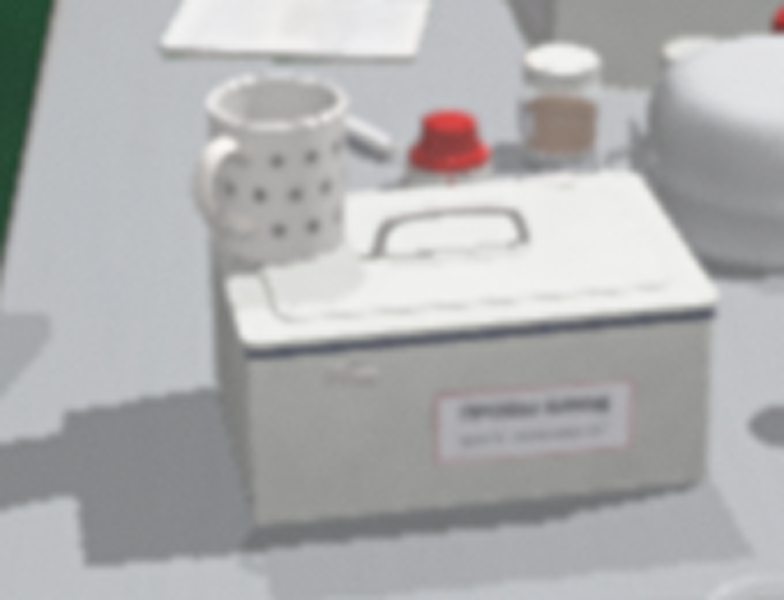

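The top picture shows the box's long side along world x, with hinges on its left (+y) edge at crop (268,150) and (285,275). The side picture shows the latch on the −y face. The mug stands on the near-left part of the lid, with its handle pointing to the lower right. Next I compute the poses.

```bash
cat > h.py <<'E'
from station import *
import numpy as np, cv2
from scipy.optimize import least_squares
def proj(c,X):
    k=get_calibration(c);p=np.atleast_2d(X)@np.array(k["R"]).T+k["t"]
    return np.c_[k["fx"]*p[:,0]/p[:,2]+k["cx"],k["fy"]*p[:,1]/p[:,2]+k["cy"]]
def onz(c,uv,z):
    k=get_calibration(c);R=np.array(k["R"]);o=-R.T@k["t"]
    d=R.T@np.array([(uv[0]-k["cx"])/k["fx"],(uv[1]-k["cy"])/k["fy"],1]);return o+d*(z-o[2])/d[2]
T=lambda x,y:np.array([130+x/2.2,150+y/2.2])
S=lambda x,y:np.array([230+x/4.612,190+y/4.612])
E
python3 - <<'E'
from h import *
for n,p,z in [("TL",(263,108),121),("TR",(413,88),121),("BR",(449,303),121),("BL",(296,327),121),("bar far",(348,167),154),("bar near",(361,240),154),("mugrim",(332,275),214),("mughandle tip",(380,316),195)]:
    print(n,onz("top",T(*p),z).round(1))
for n,p,z in [("FN",(245,342),121),("FF",(716,303),121),("BF",(640,172),121),("mugrim",(278,103),214),("handle tip",(198,180),180),("bar near",(390,213),154),("bar far",(515,208),154)]:
    print(n,onz("side",S(*p),z).round(1))
# box fit: corners only
tc=[((1,1),(263,108)),((-1,1),(413,88)),((-1,-1),(449,303)),((1,-1),(296,327))] # box frame sx, and far(+1)/near
sc=[((-1,-1),(245,342)),((-1,1),(716,303)),((1,1),(640,172))]
def box(q,s): # box +x ~ world +y; box y = -world x
    a=q[2];ex=np.array([np.cos(a),np.sin(a)]);ey=np.array([-ex[1],ex[0]])
    p=q[:2]+ex*103.5*s[0]-ey*138*s[1];return np.r_[p,121]
def f(q):
    r=[proj("top",box(q,s))[0]-T(*p) for s,p in tc]+[proj("side",box(q,s))[0]-S(*p) for s,p in sc]
    return np.ravel(r)
s=least_squares(f,[560,60,1.6]);print(s.x[:2],np.degrees(s.x[2]),f(s.x).reshape(-1,2).round(1).tolist())
q=s.x;
mh=[onz("top",T(361,240),154),onz("top",T(348,167),154)];print("bar mid",np.mean(mh,0))
get_image("top");get_image("side")
for c in("top","side"):
    for n in("mug","mug_handle","lid_handle"):
        for d in regions_of(n,c)[:1]:
            ys,xs=np.nonzero(d["region"]);print(c,n,d["score"],xs.min(),xs.max(),ys.min(),ys.max(),len(xs))
print([onz("top",u,0).round() for u in((417,205),(470,235),(161,255),(450,335),(433,270))], "bench edge", onz("top",(380,355),0).round(), onz("top",(362,250),0).round(),onz("top",(367,340),0).round())
E
```

```text
TL [670.5 209.6 121. ]
TR [691.4  20.5 121. ]
BR [418.1 -15.9 121. ]
BL [393.8 170.4 121. ]
bar far [583.4 102.5 154. ]
bar near [492.8  88.4 154. ]
mugrim [442.  120.2 214. ]
mughandle tip [395.5  66.6 195. ]
FN [426.6 -15.6 121. ]
FF [696.1  17.6 121. ]
BF [675.4 211.1 121. ]
mugrim [448.2 110.7 214. ]
handle tip [400.7  78.6 180. ]
bar near [512.1  82.8 154. ]
bar far [585.8  85.2 154. ]
[546.02139228  96.55430161] 97.35421384720678 [[-2.6, 0.4], [3.2, -1.7], [2.9, -1.7], [-4.2, -0.7], [-1.7, 1.5], [0.3, 1.0], [-2.2, -0.7]]
bar mid [538.1124355  95.4670645 154.       ]
top mug 0.92 265 305 260 296 1031
top mug_handle 0.7 265 303 258 294 985
top lid_handle 0.91 249 332 190 297 6007
side mug 0.8 272 304 207 246 1169
side mug_handle 0.85 272 304 207 246 1171
side lid_handle 0.7 277 385 228 264 2734
[array([ 674., -274.,    0.]), array([ 579., -424.,    0.]), array([543., 483.,   0.]), array([ 290., -344.,    0.]), array([ 478., -308.,    0.])] bench edge [ 240. -143.    0.] [ 542. -105.    0.] [ 282. -108.    0.]
```

```bash
cat > mugfit.py <<'E'
from h import *
def sil(c,q,z0):
    x,y,a=q;m=np.zeros((480*4,640*4),np.uint8)
    t=np.linspace(0,2*np.pi,40);ring=np.c_[40*np.cos(t),40*np.sin(t)]
    body=np.vstack([np.c_[ring,0*t],np.c_[ring,0*t+91]])
    # handle outline in radial direction, from axis frame
    u=np.array([np.cos(a),np.sin(a)]);n=np.array([-u[1],u[0]])
    H=np.array([[r*u[0]+s*n[0],r*u[1]+s*n[1],z] for r,z in((35,16),(58,18),(74,45),(74,70),(66,81),(35,81)) for s in(-6,6)])
    for P in(body,H):
        p=proj(c,P+np.array([x,y,z0]));cv2.fillConvexPoly(m,cv2.convexHull((p*4+1.5).round().astype(np.int32)),1)
    return cv2.resize(m.astype(np.float32),(640,480),interpolation=cv2.INTER_AREA)
def mugfit(z0,q0,cams=("top","side")):
    M={}
    for c in cams:
        get_image(c);r=regions_of("mug",c);M[c]=r[0]["region"].astype(np.float32)
    f=lambda q:sum(np.abs(sil(c,q,z0)-M[c]).sum()/M[c].sum() for c in cams)
    best=min(((f((q0[0]+dx,q0[1]+dy,np.radians(a))),q0[0]+dx,q0[1]+dy,np.radians(a)) for dx in(-10,0,10) for dy in(-10,0,10) for a in range(0,360,30)))
    from scipy.optimize import minimize
    q=np.array(best[1:]);s=minimize(f,q,method="Nelder-Mead",options=dict(initial_simplex=q+np.array([[0,0,0],[6,0,0],[0,6,0],[0,0,.3]])))
    return s.x[:2].round(1),np.degrees(s.x[2]).round(1),round(s.fun,3)
E
python3 - <<'E'
from mugfit import *
print(grasp_offset)
for c in(("top","side"),("top",),("side",)): print(c,mugfit(123,(444,116),c))
print(get_obs()["t"])
# IK trials
for yaw in(135,-45,180,0,90,-90):
  print(yaw,[None if (j:=solve_ik(p,[180,0,yaw])) is None else np.round(j) for p in([470,142,300],[505,-150,150])])
E
```

```text
18.700000000000003
('top', 'side') (array([445.6, 123.4]), np.float64(231.6), np.float64(0.162))
('top',) (array([443.4, 122.8]), np.float64(231.1), np.float64(0.064))
('side',) (array([445. , 123.6]), np.float64(234.9), np.float64(0.074))
1.6
135 [array([  9.,  -7., 105.,   0.,  82., -36.]), array([-24.,   5., 110.,   0.,  65., -69.])]
-45 [array([  9.,  -7., 105.,  -0.,  82., 144.]), array([-24.,   5., 110.,  -0.,  65., 111.])]
180 [array([  9.,  -7., 105.,   0.,  82., -81.]), array([ -24.,    5.,  110.,    0.,   65., -114.])]
0 [array([  9.,  -7., 105.,  -0.,  82.,  99.]), array([-24.,   5., 110.,  -0.,  65.,  66.])]
90 [array([  9.,  -7., 105.,  -0.,  82.,   9.]), array([-24.,   5., 110.,   0.,  65., -24.])]
-90 [None, None]
```

```bash
python3 - <<'E'
from h import *
p=np.array([468,152.5]);o=[180,0,142]
goto([*p,290],o); grip(44,60)
move_l([*p,187],speed=120)
b=get_obs();print(b["t"],b["tcp_pos"],b["wrist_force"],b["grip_width"])
grip(0,60); wait(.2)
b=get_obs();print(b["t"],b["tcp_pos"],b["wrist_force"],b["grip_width"],b["grip_force"])
move_l([*p,220],speed=60); wait(.2)
b=get_obs();print(b["t"],b["tcp_pos"],b["wrist_force"],b["moment"],b["grip_width"],b["grip_force"])
im=[cv2.resize(get_image(c)[r:r+150,x:x+200],(400,300),interpolation=cv2.INTER_CUBIC) for c,r,x in(("top",190,210),("side",150,220))]
cv2.imwrite("pics/lift.png",np.hstack(im)[:,:,::-1])
E
```

```text
5.0667 [468.78059305 152.6344659  187.94383515] [-0.66749244 -0.81760758  0.06441702] 43.68312104070003
5.7 [467.79463943 151.53010273 188.23915031] [-2.32116676 -1.2871406   4.96919246] 5.33988757620973 57.77439785830211
6.6 [467.6264791  152.44208033 219.4067091 ] [-0.26643243 -0.68202306 -3.17087519] [ 0.11071456 -0.02024395 -0.01648353] 4.945265096207516 59.97487202366756
```

View pics/lift.png

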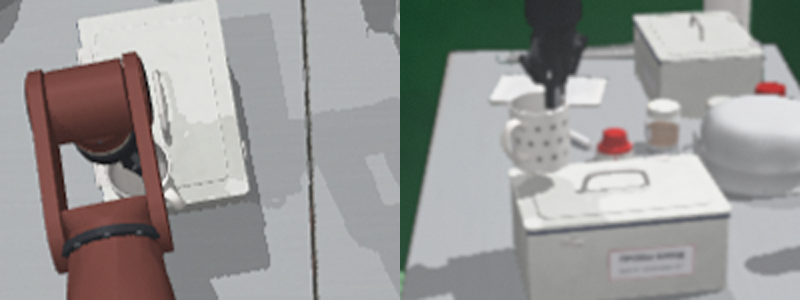

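The picture shows the mug held upright above the lid, gripped at the rim. Next I carry it to the bare table on the right.

```bash
python3 - <<'E'
from mugfit import *
move_l([468,152.5,275],speed=120)
move_l([523,-150,275],speed=180)
move_l([523,-150,85],speed=120)
move_l([523,-150,69],speed=50);wait(.2)
f0=get_obs()["wrist_force"][2];z=69
print(f0)
while z>56:
    z-=1.0;move_l([523,-150,z],speed=20);f=get_obs()["wrist_force"][2]
    if f-f0>2.5: break
wait(.1);b=get_obs();print(z,f,b["tcp_pos"],b["moment"],b["t"])
grip(36);wait(.2)
move_l([523,-150,150],speed=100)
move_l([523,0,300],speed=250)
print(get_obs()["t"],mugfit(-3,(500,-180)))
im=[cv2.resize(get_image(c)[r:r+150,x:x+200],(400,300),interpolation=cv2.INTER_CUBIC) for c,r,x in(("top",190,250),("side",220,220))]
cv2.imwrite("pics/placed.png",np.hstack(im)[:,:,::-1])
E
```

```text
-1.5474375049577593
63.0 4.769372035498193 [ 523.88096792 -149.90236618   63.95268198] [ 0.48263442  0.17283501 -0.15143036] 13.1667
15.7833 (array([ 501. , -175.3]), np.float64(228.8), np.float64(0.147))
```

View pics/placed.png

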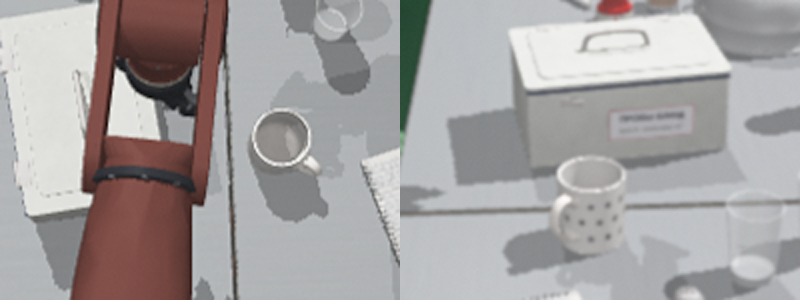

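The mug stands upright on the table. I move the arm aside to measure the bar.

```bash
python3 - <<'E'
from h import *
move_l([400,260,300],speed=250)
im=[cv2.resize(get_image(c)[r:r+75,x:x+50 if c=="top" else x+100],None,fx=8 if c=="top" else 4,fy=8 if c=="top" else 4,interpolation=cv2.INTER_CUBIC) for c,r,x in(("top",205,265),("side",215,280))]
im[1]=cv2.copyMakeBorder(im[1],0,300,0,0,cv2.BORDER_CONSTANT)
cv2.imwrite("pics/bar.png",np.hstack(im)[:,:,::-1]);print(get_obs()["t"])
a=np.radians(97.35);e=np.array([-np.sin(a),np.cos(a)])
for c in("top","side"):print(c,proj(c,np.array([[546+s*e[0],96.5+s*e[1],154] for s in(-30,0,30)])).round(1).tolist())
E
```

```text
17.4833
top [[289.1, 228.7], [290.7, 239.5], [292.3, 250.4]]
side [[337.6, 233.0], [326.8, 233.8], [316.0, 234.7]]
```

View pics/bar.png

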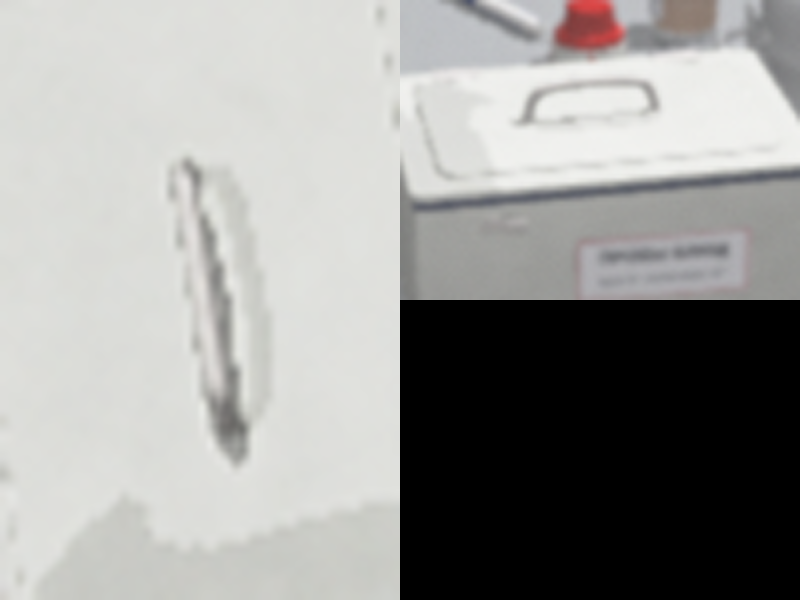

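The measured bar midpoint in the top view is (290.3, 240.0), against a prediction of (290.7, 239.5), so the box pose holds. I plan the opening arc next.

```bash
cat > arc.py <<'E'
from h import *
from scipy.spatial.transform import Rotation as Ro
A=97.35;a=np.radians(A);ex=np.array([np.cos(a),np.sin(a),0]);ey=np.array([-np.sin(a),np.cos(a),0])
C=np.array([546.3,97,0]);HG=C+100*ex+[0,0,121]
def pose(th,yaw,z0=133):
    r=Ro.from_rotvec(ey*np.radians(th))
    return HG+r.apply(C+[0,0,z0]-HG),(r*Ro.from_euler("xyz",[180,0,yaw],degrees=True)).as_euler("xyz",degrees=True)
E
python3 - <<'E'
from arc import *
for yaw in(A+90-360,A-90):
    for th in(0,15,30,45,50):
        p,o=pose(th,yaw);j=solve_ik(p,o);print(yaw,th,p.round(),o.round(1),None if j is None else np.round(j))
E
```

```text
-172.65 0 [546.  97. 133.] [ 180.     0.  -172.6] [  3.  10. 107.   0.  63. -95.]
-172.65 15 [545. 103. 158.] [-165.     0.  -172.6] [ 12.  10. 105. -16.  67. -79.]
-172.65 30 [544. 116. 181.] [-150.    -0.  -172.6] [ 20.  13. 102. -30.  75. -66.]
-172.65 45 [541. 134. 200.] [-135.    -0.  -172.6] [ 28.  19.  98. -42.  84. -57.]
-172.65 50 [541. 142. 205.] [-130.    -0.  -172.6] [ 30.  21.  97. -45.  87. -55.]
7.349999999999994 0 [546.  97. 133.] [180.    0.    7.4] [  3.  10. 107.  -0.  63.  85.]
7.349999999999994 15 [545. 103. 158.] [165.    0.    7.3] [ 12.  10. 105. -16.  67. 101.]
7.349999999999994 30 [544. 116. 181.] [150.   -0.    7.4] [ 20.  13. 102. -30.  75. 114.]
7.349999999999994 45 [541. 134. 200.] [135.    0.    7.4] [ 28.  19.  98. -42.  84. 123.]
7.349999999999994 50 [541. 142. 205.] [130.    0.    7.4] [ 30.  21.  97. -45.  87. 125.]
```

Reachable throughout with yaw −172.65. Grasp the bar and check before lifting.

```bash
python3 - <<'E'
from arc import *
p,o=pose(0,A-270)
goto([p[0],p[1],210],o); grip(44)
move_l(p,speed=100)
b=get_obs();print(b["tcp_pos"],b["wrist_force"])
grip(0,70);wait(.2)
b=get_obs();print(b["t"],b["tcp_pos"],b["wrist_force"],b["grip_width"],b["grip_force"])
if b["grip_width"]>6 and np.abs(b["wrist_force"]).max()<40:
    for th in(4,8,12):
        p,o=pose(th,A-270);move_l(p,o,speed=40)
        b=get_obs();print(th,b["tcp_pos"]-p,b["wrist_force"],b["moment"],b["grip_width"])
print(get_obs()["t"])
E
```

```text
[546.99322135  97.034055   133.69357982] [0.20287161 0.0362539  0.01925691]
20.3667 [546.78307226  97.80680568 133.95886904] [-1.96479432  4.55108388  5.20240912] 5.342881388324578 68.69911965855863
20.3667
```

```bash
python3 - <<'E'
from arc import *
for th in(3,6,10):
    p,o=pose(th,A-270);move_l(p,o,speed=40)
    b=get_obs();print(th,b["tcp_pos"]-p,b["wrist_force"].round(1),b["moment"].round(2),b["grip_width"],b["grip_force"])
print(get_obs()["t"])
im=cv2.resize(get_image("side")[180:310,250:423],(798,600),interpolation=cv2.INTER_CUBIC)
cv2.imwrite("pics/lid10.png",im[:,:,::-1])
E
```

```text
3 [ 0.51992313  0.30985304 -0.56886509] [ 3.4  3.6 -3.4] [ 0.53 -0.54  0.1 ] 5.172373075778206 68.84427467943169
6 [ 0.49562697  0.33535587 -0.42490097] [ 3.8  4.  -4. ] [ 0.73 -0.65  0.16] 5.117512549099184 68.93248946929816
10 [ 0.43227008  0.36902428 -0.38758209] [ 4.8  3.6 -3.8] [ 0.76 -0.62  0.24] 5.2745307866463955 68.99115338805132
21.2583
```

View pics/lid10.png

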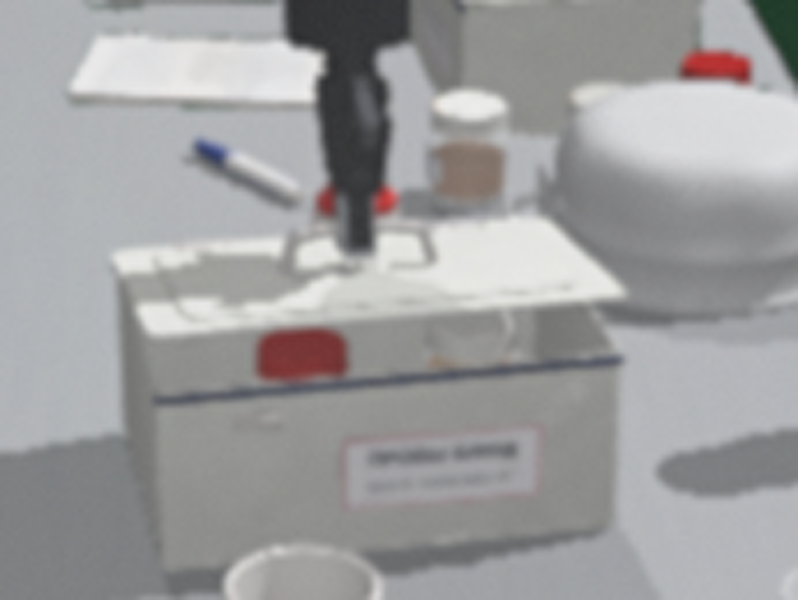

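The lid follows the gripper at about 10°, with the fingers on the bar at about (355, 240) in the crop and forces low. I carry on to 45°.

```bash
python3 - <<'E'
from arc import *
for th in range(14,46,4):
    th=min(th,45)
    p,o=pose(th,A-270);move_l(p,o,speed=50)
    b=get_obs();print(th,(b["tcp_pos"]-p).round(1),b["wrist_force"].round(1),b["moment"].round(2),round(b["grip_width"],1))
    if np.abs(b["wrist_force"]).max()>45: break
else:
    p,o=pose(45,A-270);move_l(p,o,speed=40)
wait(.5);b=get_obs();print(b["t"],(b["tcp_pos"]-p).round(1),b["wrist_force"].round(1),b["ee_rot"],o)
# lid corners predicted for the angle, drawn on the side view
im=get_image("side").copy()
for th,col in((37,(255,0,0)),(45,(0,200,0)),(53,(0,0,255))):
    r=Ro.from_rotvec(ey*np.radians(th))
    P=np.array([HG+r.apply(-195*ex+s*138*ey) for s in(-1,1)])
    q=proj("side",P).round().astype(int);cv2.line(im,tuple(map(int,q[0])),tuple(map(int,q[1])),col,1)
cv2.imwrite("pics/lid45.png",cv2.resize(im[130:290,230:443],(798,600),interpolation=cv2.INTER_CUBIC)[:,:,::-1])
E
```

```text
14 [ 0.4  0.3 -0.4] [ 4.8  3.3 -4.8] [ 0.88 -0.63  0.24] 5.3
18 [ 0.4  0.2 -0.5] [ 4.6  3.8 -5.4] [ 0.94 -0.58  0.3 ] 5.0
22 [ 0.3  0.1 -0.6] [ 4.7  3.2 -4.3] [ 0.99 -0.65  0.35] 5.3
26 [ 0.3 -0.  -0.7] [ 4.4  3.6 -5.6] [ 1.04 -0.58  0.38] 5.6
30 [ 0.3 -0.  -0.7] [ 5.   2.8 -4.2] [ 1.09 -0.57  0.44] 5.2
34 [ 0.2 -0.1 -0.7] [ 4.6  2.1 -5.5] [ 1.1  -0.54  0.48] 5.2
38 [ 0.2 -0.2 -0.7] [ 3.8  2.  -6.1] [ 1.17 -0.49  0.53] 5.1
42 [ 0.1 -0.2 -0.7] [ 3.7  2.3 -6.1] [ 1.22 -0.4   0.6 ] 5.0
24.425 [ 0.1 -0.2 -0.6] [ 4.4  2.9 -7.5] [-1.35154801e+02  8.43729158e-03 -1.72683498e+02] [-1.35000000e+02 -1.27222187e-14 -1.72650000e+02]
```

View pics/lid45.png

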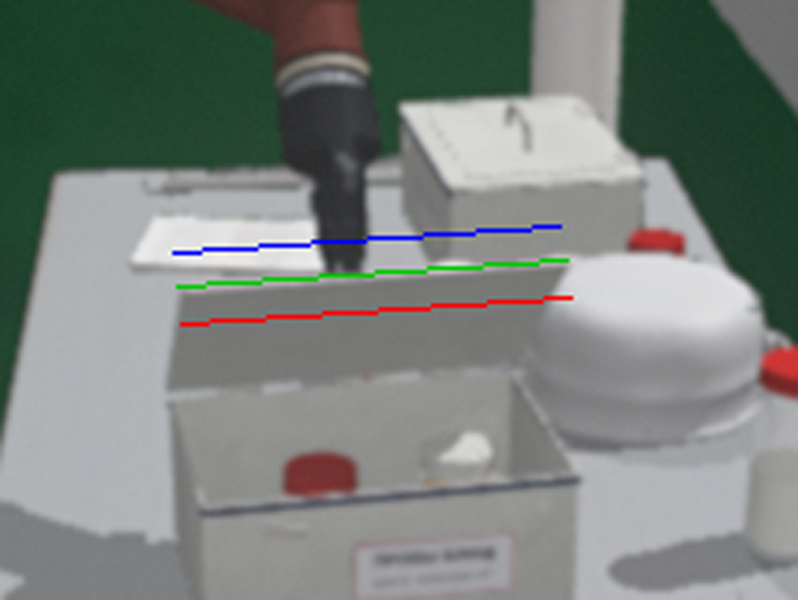

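The lid's edge, around (180, 290) to (565, 262) in the crop, lies on the 45° line to within about 1–2°, and it is held steady. I hand the job in.

```bash
python3 -c "
from station import *
print(sign_off())"
```

```text
the job is handed in; nothing more can be done
None
```

The mug stands upright and released on the bare table to the right of the box, the lid is held steady at about 45°, and the job was handed in at about 24.5 s of the 48 s allowed; the hand-in call returned no verdict.

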